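Slide the locked tube carriage to its end stop

TASK

Press the blue lock paddle on the tube carriage and keep it held down while you push the carriage along its rail until it rests against the yellow end stop, then let go of the paddle so that the carriage locks there. Use only the fingertips: do not touch or lift the tube rack riding on the carriage, and leave the bottle, the jar and the tip box where they stand.

Things in the scene. Friction and masses are not known exactly. Their poses are not given: they have to be found in the camera images.
- slide: Fixed aluminium rail base with two steel rails, 90 mm wide (its x), 440 mm long (its y), 26 mm high. Origin on the table at the middle of its width, z up. The carriage travels along the rail towards the slide's +y, and its yaw varies.
- carriage (a joint): Carriage position along the rail, m, growing towards the end stop (slide's +y). Starts at 0, the paddle's centre then at y = -140 mm in the slide's frame. About 0.6 kg, 86 mm wide, deck top at 35 mm. A sprung lock pin behind a tooth holds it (2 mm play). With the paddle down it runs freely, 1.5 N friction. If the paddle rises on the way the pin catches; at the stop it latches behind a last tooth.
- lock (a joint): Travel of the lock paddle, in m: 0 up (locked), 0.010 fully down, where it meets a firm stop. It moves straight down; spring force 3 N at the start, 7 N fully down. The pin clears the teeth only when the paddle is more than 5 mm down: press it nearly fully down (over 7 mm) and keep it there. It springs back up when let go.
- paddle_top (a point): Centre of the top face of the blue lock paddle, 78 mm above the table when up, 68 mm when fully down. The paddle is a flat plate 50 mm (x) by 48 mm (y), at the carriage's tail. Axes parallel to the slide's. Ahead of it (towards +y) a grey upright push wall stands on the carriage, its near face 27 mm from the paddle's centre, 62 mm wide, 7 mm thick, top 95 mm above the table: fingertips resting on the paddle push the carriage by this wall (or by friction on the paddle).
- nose (a point): Middle of the carriage's front face, 31 mm above the table, 155 mm ahead (+y) of the paddle's centre; it meets the stop's bumper. Axes parallel to the slide's.
- stop_face (a point): Middle of the black bumper face of the end stop, 31 mm above the table, on the rail's centre line. Axes parallel to the slide's: the carriage's nose reaches it from -y. The stop is a yellow block 96 mm wide, 22 mm long, 45 mm high with a dark clamp screw on top to 55 mm, clamped immovably across the rail at a place that varies: the carriage has 80 to 180 mm to go.
- rack: White tube rack, 72 mm (x) by 100 mm (y), block 28 mm high, with 17 amber tubes with orange caps, 62 mm high in all, about 0.25 kg. It stands loose in a shallow tray (lips 12 mm) on the carriage ahead of the push wall; origin at the middle of its underside, 35 mm above the table; cap tops 97 mm above the table. Its near edge is at least 39 mm from the paddle's centre. It rides along.
- bottle: Amber reagent bottle with a white cap, 56 mm across, 100 mm high, loose, beside the rail. Origin at the middle of its underside.
- jar: Clear jar with an orange cap, 52 mm across, 65 mm high, loose, beside the rail. Origin at the middle of its underside.
- tipbox: Green pipette tip box with a clear lid, 74 by 104 mm, 54 mm high, loose, beside the rail. Origin at the middle of its underside.
Not all that is in view belongs to the job. Leave any purple look-alike of the rack alone.

How it is judged:
On the way, in this order (a step that is already met when the one before it is completed fails the run):
1. the lock paddle is held down, the carriage still well short of the stop (value of joint lock above 0.005 m and y of nose in the frame of stop_face below -0.03 m), for 0.1 s.
2. the carriage is against the end stop with the paddle still down (value of joint lock above 0.003 m and y of nose in the frame of stop_face above -0.004 m), for 0.1 s.
At the end, for the whole second after the job is handed in: The carriage's nose is within 4 mm of the end stop's face and at rest, the lock paddle is back up (within 1.5 mm), the rack stands upright (within 0.1 rad) and seated in its tray, and the bottle, jar and tip box are within 15 mm of where they stood (y of nose in the frame of stop_face above -0.004 m and value of joint lock below 0.0015 m and velocity of joint carriage between -0.01 and 0.01 m/s and z of rack in the frame of nose below 0.009 m and angle between rack's own z axis and vertical below 0.1 rad and linear speed of rack below 0.02 m/s and distance of each of bottle, jar, tipbox from where it was at the start of the episode below 0.015 m); the robot touches nothing.
It fails at once if the slide was pushed with the arm or the gripper's body instead of the fingers (over 3 N) (contact force between the arm and slide above 3 N).
It fails at once if the paddle came up part-way along the rail, or the carriage was forced along against its lock (more than 15 mm from its start and more than 6 mm short of the stop with the paddle pressed under 3 mm) (value of joint lock below 0.003 m and distance of nose from where it was at the start of the episode above 0.015 m and y of nose in the frame of stop_face below -0.006 m).
It fails at once if the robot touched the tube rack (over 1 N) (contact force between any of the fingers, the arm and rack above 1 N).
It fails at once if the rack was lifted out of its tray or tipped (z of rack in the frame of nose above 0.016 m or angle between rack's own z axis and vertical above 0.25 rad).
It fails at once if the bottle, jar or tip box was moved more than 15 mm, lifted or knocked over (distance of any of bottle, jar, tipbox from where it was at the start of the episode above 0.015 m or angle between any of bottle, jar's own z axis and vertical above 0.4 rad).
It also fails if it takes over 38 s, if anything falls off the work surface, if the arm or the gripper's body presses on something with over 40 N, if the wrist force passes 120 N, or if a joint passes its speed limit or range.

ROBOT

A 6-joint arm with a two-finger parallel gripper is mounted at the origin on the work surface. World frame = base frame: x ahead of the robot, y to its left, z up, the work surface at z = 0. Lengths are in m, angles in rad, forces in N, time in s.
With the tool pointing down it reaches from about 0.375 to 0.975 m from the base axis. Payload 3.8 kg.
Tool frame: the origin (TCP) lies at the very end of the fingers, on their centre line; the grasp point (between the pads) lies 19 mm behind it; z points along the fingers, y is the line along which they close (so a half turn about z gives the same grasp; the last joint's range is limited). The gripper opens to 88 mm and grips with 3 to 60 N. Pads are 18 mm wide; open, the fingers measure 123 mm over their backs; the gripper's body (75 mm by 187 mm) begins 45 mm behind the grasp point.
Start: joints at [1.096, 0.264, 1.604, -0, 1.274, -0.037], TCP at [0.286, 0.611, 0.239] pointing down, gripper open.
Joint ranges: [-2.63, 2.63], [-0.94, 2.18], [0.31, 2.57], [-1.31, 4.45], [0, 2.66], [-2.55, 2.55]. Speed limits (rad/s): [2.57, 2.57, 3.14, 3.14, 3.14, 3.14].

INTERFACE

Orientations are given as a rotation vector (axis times angle).
In Python, from workcell import ctrl gives the robot as it stands. The module is installed in compiled form; this text tells all that it offers.
- The arm moves only by the tool arm_command, never from a script. Its arguments are lists of equal length, an entry for each row: "travel": the shift along the world's x, y, z in mm, a list of three; "angular": the turn, a rotation vector about the world's x, y, z in degrees, a list of three. A call has 1 to 20 rows; each row is the pose to reach, as a shift and turn from the pose commanded when the call began; what a row does not reach only later rows make up. A row lasts 1/10 s, in which the tool goes at most 50 mm and 8.59 degrees, less where a joint would pass 70% of its speed; a pose out of reach is approached as far as the arm can. A call with a gripper value outside its range is refused whole. "gripper" is the closure, from 0 (fully open) to 1 (shut), set as the call begins (left out, the last holds). The fingers move at their own pace and stop on an object; "newtons" is the grip in N (left out, the last holds). Time passes only in rows, so rows that repeat a pose let the fingers close. It gives the time, the measured TCP pose, the force, the opening and the grip force at its end, in the units of the state.
- ctrl.get_state(): the state, without advancing time (a new reading comes with each control period).
- ctrl.read_camera(name): name is "scene" or "side" or "wrist"; returns a dict with "pixels" (400x640x3 uint8, red, green, blue), "vertical_fov" (degrees; the focal length in pixels is half the picture's height over the tangent of half this angle, whatever the lens; pixels are square), "cx", "cy" (the principal point, pixels), "cam_to_world" (4x4, takes a point from camera to world coordinates). Camera axes: x right, y up, looking along -z (the intrinsics and any distortion apply to the point x, -y, -z); pixel columns grow to the right and rows downward; lengths in m; the calibration is good to about 2 mm. A picture is of the moment at which its call begins. There is no depth.
- ctrl.finish_job(): hands the job in; it is judged then, once.
Trained networks look in a picture, given as the dict that the camera call returned (one of the last four; its "shot" number tells which), for a name from the list of things; names that differ only in an ending like _2 or _b are one class to them, and where a whole thing is asked for, a point or a joint stands for the part that bears it (a point fixed in the world has none). Each returns a list of dicts, best first, with "confidence" (0 to 1); they miss things now and then, are a little off and sometimes report something else, mostly with a low value. They report only what shows in the picture. A call takes as long as a camera call. They do not tell look-alikes from the thing itself.
- ctrl.regions_of(picture, label): "mask" (400x640 bool, what is visible of it) and "bbox" ([left, top, right, bottom] in pixels, round what is visible of it).
- ctrl.place_of(picture, label): "centre" ([column, row] in pixels: a listed point, or the origin of a listed thing).
The state is a dict: "clock": time; "q": joint angles; "joint_vel": joint speeds; "joint_torque": joint torques, N m; "tool_pos": TCP position; "eef_rot": TCP orientation; "contact_force": force on the tool from outside, world axes, zero at the start; "moment": the same for the moment, N m; "grip_width": opening from 0.0 (shut) to 1.0 (fully open); "gripper_force": force on a finger pad.
Only numpy, scipy, OpenCV 4.12 (cv2) and the standard library are available. Lean on these libraries where they do the work, as an engineer would, in place of code of your own. Each camera call takes 0.05 s, during which the arm holds its last target. There are 200 camera calls.

## Working session

There is one attempt and no reset: what is moved stays moved. The work goes in short steps, Python scripts to look and compute and a tool call to move; the robot and the scene stay as the last step left them, time stands still between calls to the robot, and variables do not carry over. Pictures are saved under pics/ and viewed, at most 10 in all, crops included, and the job is handed in when it is done.

Besides the shell and the picture viewer there is one more tool, called after "Request:" by a JSON object that holds its "fn" and its "kwargs", one argument or row to a line. arm_command: Moves the arm, as the interface text tells. Its arguments: {"type":"object","properties":{"travel":{"type":"array","items":{"type":"array","items":{"type":"number"}}},"angular":{"type":"array","items":{"type":"array","items":{"type":"number"}}},"gripper":{"type":"number"},"newtons":{"type":"number"}},"required":["travel","angular"]}

```bash
mkdir -p pics
cat > h.py <<'E'
import numpy as np, cv2
from workcell import ctrl
def ray(p,uv):
    f=200/np.tan(np.radians(p["vertical_fov"])/2)
    M=np.array(p["cam_to_world"]); d=np.array([(uv[0]-p["cx"])/f,-(uv[1]-p["cy"])/f,-1.])
    return M[:3,3],M[:3,:3]@d
def at_z(p,uv,z):
    o,d=ray(p,uv); return o+d*(z-o[2])/d[2]
def proj(p,X):
    f=200/np.tan(np.radians(p["vertical_fov"])/2); M=np.array(p["cam_to_world"])
    c=M[:3,:3].T@(np.array(X)-M[:3,3]); return np.array([p["cx"]-f*c[0]/c[2],p["cy"]+f*c[1]/c[2]])
def save(p,n): cv2.imwrite(f"pics/{n}.png",p["pixels"][:,:,::-1])
Z=dict(paddle_top=.078,nose=.031,stop_face=.031,rack=.035,slide=0,bottle=0,jar=0,tipbox=0)
E
python3 - <<'E'
from h import *
s=ctrl.get_state(); print({k:np.round(v,3) for k,v in s.items()})
for c in ("scene","side","wrist"):
    p=ctrl.read_camera(c); save(p,c+"0"); print(c,[k for k in p if k!="pixels"],p["vertical_fov"],p["cx"],p["cy"],np.round(p["cam_to_world"],3).tolist())
    for n in Z:
        for r in ctrl.place_of(p,n)[:2]: print(n,round(r["confidence"],2),np.round(r["centre"]),np.round(at_z(p,r["centre"],Z[n]),3))
E
```

```text
{'clock': np.float64(0.0), 'q': array([ 1.096,  0.265,  1.605,  0.   ,  1.274, -0.037]), 'joint_vel': array([-0.   ,  0.   ,  0.001,  0.   ,  0.001, -0.   ]), 'joint_torque': array([ 2.0000e-03, -5.0211e+01, -3.5687e+01,  7.3000e-02,  2.9000e-02,
       -0.0000e+00]), 'tool_pos': array([0.286, 0.611, 0.237]), 'eef_rot': array([-6.820e-01, -3.066e+00,  3.000e-03]), 'contact_force': array([-0.371, -0.174,  0.578]), 'moment': array([-0.037, -0.009, -0.011]), 'gripper_force': np.float64(0.0), 'grip_width': np.float64(0.999)}
scene ['vertical_fov', 'cx', 'cy', 'cam_to_world', 'shot'] 47.3063327866657 318.269636817675 198.00774031750504 [[0.703, -0.511, 0.495, 1.094], [0.711, 0.513, -0.481, -0.499], [-0.008, 0.69, 0.723, 0.862], [0.0, 0.0, 0.0, 1.0]]
paddle_top 0.83 [257. 203.] [ 0.467 -0.09   0.078]
paddle_top 0.55 [315. 213.] [ 0.586 -0.015  0.078]
nose 0.76 [319. 203.] [0.54  0.043 0.031]
stop_face 0.7 [353. 196.] [0.582 0.122 0.031]
rack 0.96 [192. 260.] [ 0.466 -0.281  0.035]
rack 0.87 [297. 208.] [ 0.515 -0.01   0.035]
slide 0.63 [315. 212.] [0.532 0.034 0.   ]
bottle 0.68 [310. 266.
[... 279 characters left out ...]
 -0.485], [-0.011, 0.623, 0.783, 0.757], [0.0, 0.0, 0.0, 1.0]]
paddle_top 0.82 [315. 240.] [ 0.472 -0.09   0.078]
stop_face 0.55 [327. 169.] [0.598 0.132 0.031]
rack 0.96 [337. 338.] [ 0.436 -0.286  0.035]
rack 0.94 [322. 218.] [ 0.521 -0.013  0.035]
slide 0.83 [324. 212.] [0.542 0.026 0.   ]
slide 0.51 [323. 216.] [0.535 0.015 0.   ]
bottle 0.57 [379. 233.] [ 0.64  -0.089  0.   ]
jar 0.66 [371. 199.] [0.671 0.013 0.   ]
tipbox 0.8 [376. 158.] [ 0.754  0.138 -0.   ]
wrist ['vertical_fov', 'cx', 'cy', 'cam_to_world', 'shot'] 69.36424726630742 315.73507354445735 194.4795042839192 [[0.424, -0.863, -0.274, 0.216], [0.905, 0.405, 0.127, 0.643], [0.001, -0.302, 0.953, 0.386], [0.0, 0.0, 0.0, 1.0]]
```

View pics/scene0.png

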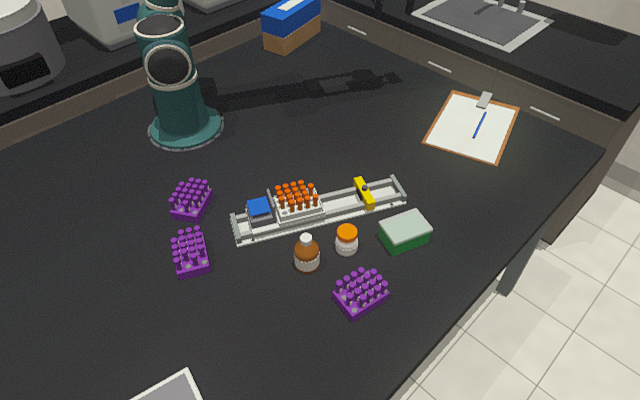

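View pics/side0.png

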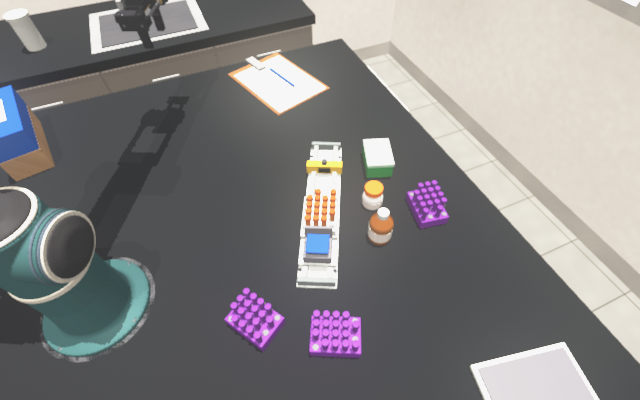

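The scene view shows the carriage with the blue paddle at (259,207), the rack at (297,200) and the yellow stop at (365,193). The side view agrees: paddle (318,243), stop (324,167). The slide's +y points at about 61° from world x, with roughly 93 mm to go. I'll hover over the paddle with the fingers shut, turned so that they close across the rail.

Request:
{"fn": "arm_command", "kwargs": {
  "travel": [
    [184,-701,-40],
    [184,-701,-40],
    [184,-701,-40],
    [184,-701,-40],
    [184,-701,-40],
    [184,-701,-40],
    [184,-701,-40],
    [184,-701,-40],
    [184,-701,-40],
    [184,-701,-40],
    [184,-701,-40],
    [184,-701,-40],
    [184,-701,-40],
    [184,-701,-40],
    [184,-701,-40],
    [184,-701,-40],
    [184,-701,-40],
    [184,-701,-40],
    [184,-701,-40],
    [184,-701,-40]
  ],
  "angular": [
    [0,0,-94],
    [0,0,-94],
    [0,0,-94],
    [0,0,-94],
    [0,0,-94],
    [0,0,-94],
    [0,0,-94],
    [0,0,-94],
    [0,0,-94],
    [0,0,-94],
    [0,0,-94],
    [0,0,-94],
    [0,0,-94],
    [0,0,-94],
    [0,0,-94],
    [0,0,-94],
    [0,0,-94],
    [0,0,-94],
    [0,0,-94],
    [0,0,-94]
  ],
  "gripper": 1,
  "newtons": 20
}}

```text
clock: 3.35
tool_pos: [0.4701, -0.0885, 0.1988]
eef_rot: [2.706, 1.595, 0.0]
contact_force: [1.2, -0.3, -0.4]
grip_width: 0.004
gripper_force: 0.0
```

Run:
```python
from h import *
s=ctrl.get_state(); print({k:np.round(v,3) for k,v in s.items()})
p=ctrl.read_camera("wrist"); save(p,"wrist1"); print(np.round(p["cam_to_world"],3).tolist())
for n in Z:
    for r in ctrl.place_of(p,n)[:2]: print(n,round(r["confidence"],2),np.round(r["centre"]),np.round(at_z(p,r["centre"],Z[n]),4))
# blue paddle outline
h=cv2.cvtColor(p["pixels"],cv2.COLOR_RGB2HSV); m=cv2.inRange(h,(105,120,60),(125,255,255))
n,l,st,ce=cv2.connectedComponentsWithStats(m); 
for i in range(1,n):
    if st[i,4]>300:
        r=cv2.minAreaRect(np.argwhere(l==i)[:,::-1].astype(np.float32)); print(st[i],ce[i]); print([np.round(at_z(p,c,.078),4) for c in cv2.boxPoints(r)])
```

```text
{'clock': np.float64(3.35), 'q': array([-0.238, -0.084,  2.057,  0.   ,  1.168,  0.267]), 'joint_vel': array([-0.003,  0.003, -0.002, -0.001, -0.   , -0.001]), 'joint_torque': array([-1.0800e-01, -2.9694e+01, -3.4379e+01,  6.7000e-02, -6.0000e-03,
        3.0000e-03]), 'tool_pos': array([ 0.47 , -0.089,  0.199]), 'eef_rot': array([2.706, 1.595, 0.   ]), 'contact_force': array([ 1.17 , -0.344, -0.363]), 'moment': array([-0.111,  0.105,  0.001]), 'gripper_force': np.float64(0.0), 'grip_width': np.float64(0.004)}
[[0.875, 0.463, 0.145, 0.509], [-0.485, 0.834, 0.263, -0.022], [0.0, -0.3, 0.954, 0.346], [0.0, 0.0, 0.0, 1.0]]
paddle_top 0.71 [326. 192.] [ 0.4776 -0.0978  0.078 ]
nose 0.87 [317.  22.] [0.5463 0.043  0.031 ]
rack 0.8 [572.  14.] [ 0.7586 -0.0684  0.035 ]
rack 0.76 [321.  91.] [ 0.519  -0.0139  0.035 ]
bottle 0.64 [444. 105.] [ 0.6364 -0.094   0.    ]
jar 0.95 [438.   7.] [6.67e-01 6.00e-04 0.00e+00]
[ 298  167   52   48 2295] [323.50196078 190.05490196]
[array([ 0.4653, -0.0644,  0.078 ]), array([ 0.508 , -0.0857,  0.078 ]), array([ 0.4887, -0.1277,  0.078 ]), array([ 0.4437, -0.1054,  0.078 ])]
```

View pics/wrist1.png

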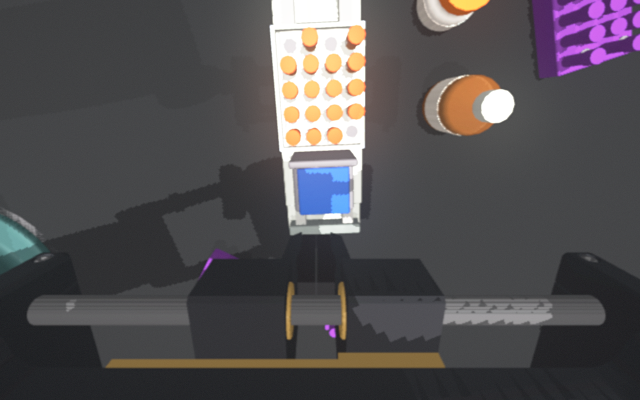

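The wrist view shows the paddle centred near (324,190), with the wall's top edge at (322,158) and the rack ahead of it. That puts the paddle at (0.4765, -0.096) with the rail at 63.4°. I'll trim the yaw, descend onto the paddle slightly ahead of its centre, and press.

Request:
{"fn": "arm_command", "kwargs": {
  "travel": [
    [11,1,-40],
    [11,1,-80],
    [11,1,-108],
    [11,1,-112],
    [11,1,-116],
    [11,1,-120],
    [11,1,-123],
    [11,1,-126],
    [11,1,-129],
    [11,1,-131],
    [11,1,-132],
    [11,1,-132],
    [11,1,-132]
  ],
  "angular": [
    [0,0,2.4],
    [0,0,2.4],
    [0,0,2.4],
    [0,0,2.4],
    [0,0,2.4],
    [0,0,2.4],
    [0,0,2.4],
    [0,0,2.4],
    [0,0,2.4],
    [0,0,2.4],
    [0,0,2.4],
    [0,0,2.4],
    [0,0,2.4]
  ]
}}

```text
clock: 5.1
tool_pos: [0.4827, -0.0891, 0.0683]
eef_rot: [2.672, 1.648, 0.003]
contact_force: [-0.7, 0.6, 9.2]
grip_width: 0.006
gripper_force: 4.4
```

Run:
```python
from h import *
s=ctrl.get_state(); print({k:np.round(s[k],4) for k in ("clock","tool_pos","contact_force","moment")})
p=ctrl.read_camera("wrist"); cv2.imwrite("pics/wrist2.png",cv2.resize(p["pixels"][100:400,160:480,::-1],None,fx=2,fy=2))
for n in ("nose","stop_face","rack"):
    for r in ctrl.place_of(p,n)[:2]: print(n,round(r["confidence"],2),np.round(r["centre"]),np.round(at_z(p,r["centre"],Z[n]),4))
```

```text
{'clock': np.float64(5.1), 'tool_pos': array([ 0.4827, -0.0891,  0.0683]), 'contact_force': array([-0.7317,  0.5581,  9.1964]), 'moment': array([-0.0822,  0.1819,  0.0686])}
nose 0.21 [312.  93.] [ 0.5196 -0.0143  0.031 ]
rack 0.83 [313.  97.] [ 0.5189 -0.0165  0.035 ]
rack 0.74 [184. 366.] [ 0.3347 -0.1526  0.035 ]
```

View pics/wrist2.png

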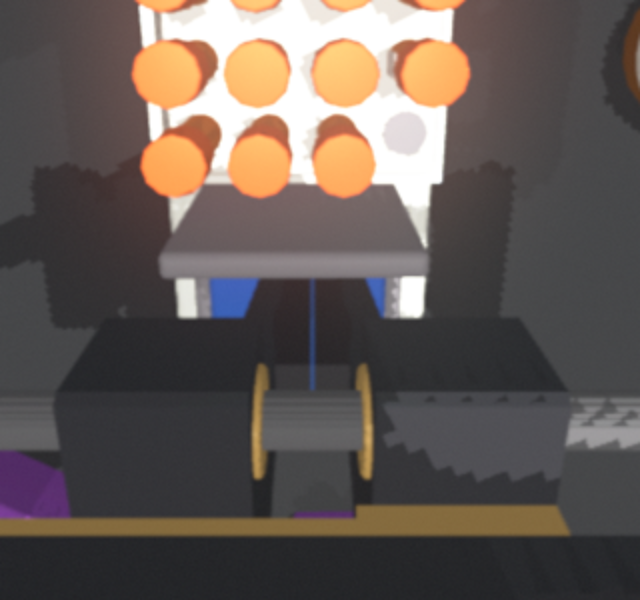

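The fingers sit centred on the paddle just behind the wall (wall edge at crop rows 255-275). With z at 68 mm and 9 N it is fully down. Now I push along (0.448, 0.894), pressed 1 mm deeper.

Request:
{"fn": "arm_command", "kwargs": {
  "travel": [
    [1,2,-1],
    [2,4,-1],
    [3,6,-1],
    [4,8,-1],
    [5,10,-1],
    [7,13,-1],
    [9,17,-1],
    [11,21,-1],
    [13,26,-1],
    [16,31,-1],
    [18,36,-1],
    [21,41,-1],
    [23,46,-1],
    [25,51,-1],
    [28,55,-1],
    [29,59,-1],
    [31,61,-1],
    [31,63,-1],
    [31,63,-1]
  ],
  "angular": [
    [0,0,0],
    [0,0,0],
    [0,0,0],
    [0,0,0],
    [0,0,0],
    [0,0,0],
    [0,0,0],
    [0,0,0],
    [0,0,0],
    [0,0,0],
    [0,0,0],
    [0,0,0],
    [0,0,0],
    [0,0,0],
    [0,0,0],
    [0,0,0],
    [0,0,0],
    [0,0,0],
    [0,0,0]
  ]
}}

```text
clock: 7.2
tool_pos: [0.5145, -0.0257, 0.0683]
eef_rot: [2.672, 1.648, 0.006]
contact_force: [-1.5, -0.6, 12.7]
grip_width: 0.004
gripper_force: 6.5
```

Run:
```python
from h import *
s=ctrl.get_state(); print({k:np.round(s[k],4) for k in ("clock","tool_pos","contact_force","moment")})
d=np.array([.448,.894])
for c in ("side","scene","wrist"):
    p=ctrl.read_camera(c); save(p,c+"3")
    for n in ("nose","stop_face","paddle_top","rack"):
        for r in ctrl.place_of(p,n)[:2]:
            X=at_z(p,r["centre"],Z[n]); print(c,n,round(r["confidence"],2),np.round(r["centre"]),np.round(X,4),"along",round((X[:2]-[.4765,-.0958])@d,4))
```

```text
{'clock': np.float64(7.2), 'tool_pos': array([ 0.5145, -0.0257,  0.0683]), 'contact_force': array([-1.4579, -0.576 , 12.6705]), 'moment': array([0.0057, 0.3029, 0.045 ])}
side paddle_top 0.56 [316. 218.] [ 0.498  -0.0363  0.078 ] along 0.0628
side rack 0.82 [256. 324.] [ 0.2999 -0.1942  0.035 ] along -0.1671
side rack 0.63 [424. 208.] [ 0.7612 -0.0902  0.035 ] along 0.1326
scene nose 0.64 [345. 193.] [0.5614 0.1151 0.031 ] along 0.2266
scene stop_face 0.85 [358. 196.] [0.5916 0.1288 0.031 ] along 0.2524
scene paddle_top 0.67 [286. 200.] [ 0.5077 -0.0372  0.078 ] along 0.0664
scene rack 0.84 [324. 203.] [0.5513 0.0492 0.035 ] along 0.1631
scene rack 0.81 [194. 259.] [ 0.465  -0.2765  0.035 ] along -0.1667
wrist rack 0.8 [310.  94.] [0.55  0.049 0.035] along 0.1624
```

View pics/wrist3.png

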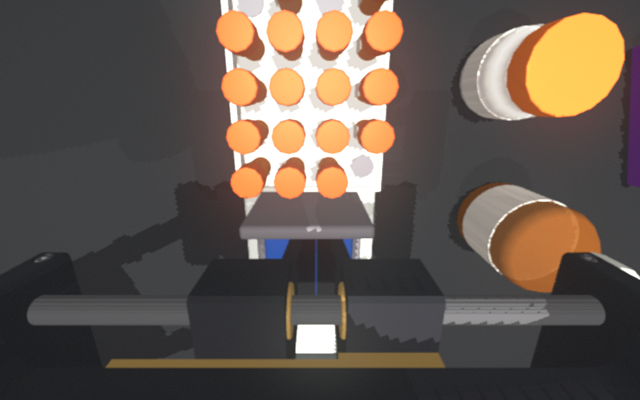

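The carriage is moving with the fingers, and the wall and rack keep their place in the wrist view (wall edge at row 232). About 25 mm remain, so I'll go on slowly until the force shows the stop.

Request:
{"fn": "arm_command", "kwargs": {
  "travel": [
    [1,2,0],
    [2,5,0],
    [4,8,0],
    [5,11,0],
    [7,14,0],
    [8,16,0],
    [9,18,0],
    [10,20,0],
    [11,22,0],
    [12,24,0],
    [13,26,0],
    [13,27,0],
    [14,28,0],
    [14,28,0]
  ],
  "angular": [
    [0,0,0],
    [0,0,0],
    [0,0,0],
    [0,0,0],
    [0,0,0],
    [0,0,0],
    [0,0,0],
    [0,0,0],
    [0,0,0],
    [0,0,0],
    [0,0,0],
    [0,0,0],
    [0,0,0],
    [0,0,0]
  ]
}}

```text
clock: 9.35
tool_pos: [0.5272, -0.0001, 0.0683]
eef_rot: [2.669, 1.649, -0.001]
contact_force: [-4.6, -9.8, 15.6]
grip_width: 0.01
gripper_force: 8.1
```

Run:
```python
from h import *
s=ctrl.get_state(); print({k:np.round(s[k],4) for k in ("clock","tool_pos","contact_force","moment")})
d=np.array([.448,.894])
print("push",s["contact_force"][:2]@d)
p=ctrl.read_camera("scene"); save(p,"scene4"); cv2.imwrite("pics/c4.png",cv2.resize(p["pixels"][140:260,220:420,::-1],None,fx=4,fy=4,interpolation=cv2.INTER_CUBIC))
for n in ("nose","stop_face","paddle_top","rack"):
    for r in ctrl.place_of(p,n)[:1]:
        X=at_z(p,r["centre"],Z[n]); print(n,round(r["confidence"],2),np.round(X,4),"along",round((X[:2]-[.4765,-.0958])@d,4))
```

```text
{'clock': np.float64(9.35), 'tool_pos': array([ 5.272e-01, -1.000e-04,  6.830e-02]), 'contact_force': array([-4.6283, -9.7622, 15.6364]), 'moment': array([-1.6364,  0.9814,  0.0293])}
push -10.800856864060185
nose 0.9 [0.5743 0.137  0.031 ] along 0.252
stop_face 0.74 [0.5846 0.1377 0.031 ] along 0.2572
paddle_top 0.67 [ 0.5241 -0.0079  0.078 ] along 0.0999
rack 0.8 [ 0.7942 -0.0921  0.035 ] along 0.1457
```

View pics/c4.png

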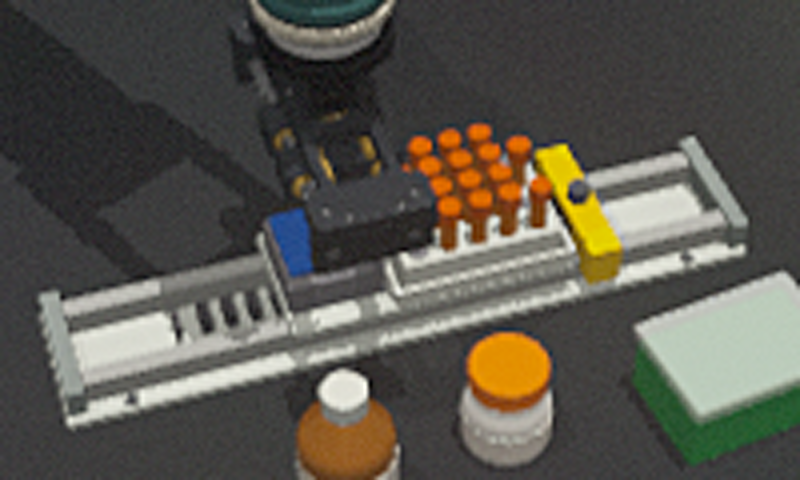

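The push force has risen to 10.8 N, against 1.5 N running friction, and the carriage front is at the yellow stop in the crop (about (570,230)). I'll hold a little more push to confirm.

Request:
{"fn": "arm_command", "kwargs": {
  "travel": [
    [1,2,0],
    [2,4,0],
    [2,4,0],
    [2,4,0]
  ],
  "angular": [
    [0,0,0],
    [0,0,0],
    [0,0,0],
    [0,0,0]
  ]
}}

```text
clock: 10.0
tool_pos: [0.5293, 0.0038, 0.0682]
eef_rot: [2.669, 1.648, -0.001]
contact_force: [-4.9, -10.6, 15.4]
grip_width: 0.005
gripper_force: 7.9
```

The tool crept 4 mm at steady force, so the fingertips are slipping on the paddle. I'll push on until they meet the wall.

Request:
{"fn": "arm_command", "kwargs": {
  "travel": [
    [1,2,0],
    [2,4,0],
    [3,6,0],
    [4,8,0],
    [4,9,0],
    [4,9,0]
  ],
  "angular": [
    [0,0,0],
    [0,0,0],
    [0,0,0],
    [0,0,0],
    [0,0,0],
    [0,0,0]
  ]
}}

```text
clock: 10.6
tool_pos: [0.5307, 0.0068, 0.0683]
eef_rot: [2.662, 1.649, -0.017]
contact_force: [-13.4, -34.7, 23.4]
grip_width: 0.007
gripper_force: 21.5
```

Run:
```python
from h import *
s=ctrl.get_state(); print({k:np.round(s[k],4) for k in ("clock","tool_pos","contact_force","moment")})
d=np.array([.448,.894])
print("push",s["contact_force"][:2]@d)
p=ctrl.read_camera("scene")
for n in ("nose","stop_face","paddle_top","rack"):
    for r in ctrl.place_of(p,n)[:1]:
        X=at_z(p,r["centre"],Z[n]); print(n,round(r["confidence"],2),np.round(X,4),"along",round((X[:2]-[.4765,-.0958])@d,4))
```

```text
{'clock': np.float64(10.6), 'tool_pos': array([0.5307, 0.0068, 0.0683]), 'contact_force': array([-13.4463, -34.6937,  23.358 ]), 'moment': array([-4.9771,  1.9698, -0.0838])}
push -37.040079396406966
nose 0.93 [0.5725 0.1398 0.031 ] along 0.2536
stop_face 0.72 [0.5867 0.1294 0.031 ] along 0.2507
paddle_top 0.59 [ 0.5245 -0.0079  0.078 ] along 0.1001
rack 0.9 [0.558  0.0718 0.035 ] along 0.1863
```

At 37 N of solid push the carriage is against the stop and the fingertips are on the wall. I'll ease the excess while still pushing forward, then lift straight up.

Request:
{"fn": "arm_command", "kwargs": {
  "travel": [
    [-1,-2,0],
    [-2,-4,0],
    [-2,-4,4],
    [-2,-4,9],
    [-2,-4,15],
    [-2,-4,25],
    [-2,-4,45],
    [-2,-4,80],
    [-2,-4,120],
    [-2,-4,120],
    [-2,-4,120]
  ],
  "angular": [
    [0,0,0],
    [0,0,0],
    [0,0,0],
    [0,0,0],
    [0,0,0],
    [0,0,0],
    [0,0,0],
    [0,0,0],
    [0,0,0],
    [0,0,0],
    [0,0,0]
  ]
}}

```text
clock: 11.95
tool_pos: [0.5307, 0.0113, 0.1866]
eef_rot: [2.673, 1.648, 0.003]
contact_force: [-1.1, -0.7, 0.1]
grip_width: 0.003
gripper_force: 0.0
```

Run:
```python
from h import *
s=ctrl.get_state(); print({k:np.round(s[k],4) for k in ("clock","tool_pos","contact_force")})
p=ctrl.read_camera("side"); cv2.imwrite("pics/c5.png",cv2.resize(p["pixels"][120:300,260:420,::-1],None,fx=3.3,fy=3.3,interpolation=cv2.INTER_CUBIC))
p=ctrl.read_camera("scene")
for n in ("nose","stop_face","paddle_top","rack","bottle","jar","tipbox"):
    for r in ctrl.place_of(p,n)[:1]: print(n,round(r["confidence"],2),np.round(at_z(p,r["centre"],Z[n]),4))
```

```text
{'clock': np.float64(11.95), 'tool_pos': array([0.5307, 0.0113, 0.1866]), 'contact_force': array([-1.0993, -0.6716,  0.1442])}
nose 0.64 [0.5768 0.1389 0.031 ]
stop_face 0.82 [0.5794 0.1341 0.031 ]
paddle_top 0.77 [ 0.5185 -0.0065  0.078 ]
rack 0.78 [ 0.3251 -0.1895  0.035 ]
bottle 0.67 [ 0.6373 -0.0941  0.    ]
jar 0.94 [0.6698 0.0142 0.    ]
tipbox 0.65 [ 0.7506  0.1114 -0.    ]
```

View pics/c5.png

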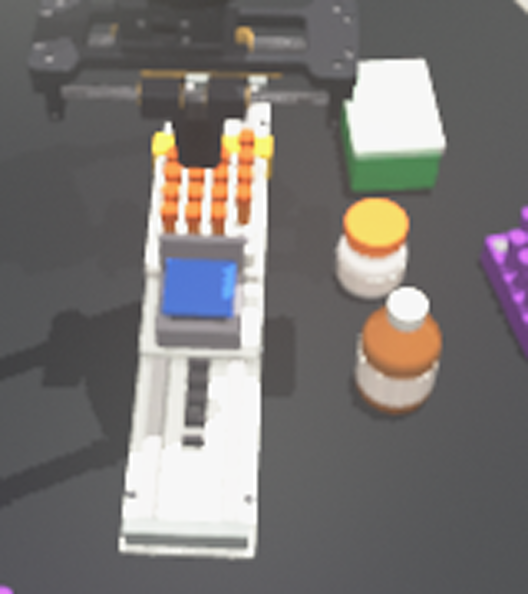

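The crop shows the carriage at the stop, with the paddle at (200,290) back up, the rack seated and the neighbours where they stood. The robot is clear, so I'm handing in.

```bash
python3 -c "
from workcell import ctrl; print(ctrl.finish_job())"
```

```text
the job is handed in; nothing more can be done
None
```

The carriage was pushed to the end stop with the paddle held down, then the paddle was released and is back up. The rack is still in its tray, the bottle, jar and tip box look unmoved, and the job is handed in, though no verdict came back.

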